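Hold a drift blank down in the V-blocks

ROBOT

A 6-joint arm with a two-finger parallel gripper is mounted at the origin on the work surface. World frame = base frame: x ahead of the robot, y to its left, z up, the work surface at z = 0. Lengths are in m, angles in rad, forces in N, time in s.
With the tool pointing down it reaches from about 0.425 to 0.95 m from the base axis. Payload 3.5 kg.
Tool frame: the origin (TCP) lies midway between the tips of the shut fingers; the grasp point (between the pads) lies 19 mm behind it (ctrl.pinch_z is the distance from the TCP to the grasp point, in m); z points along the fingers, y is the line along which they close (so a half turn about z gives the same grasp; the last joint's range is limited). The gripper opens to 85 mm and grips with 20 to 120 N. Pads are 22 mm wide; open, the fingers measure 114 mm over their backs; the gripper's body (76 mm by 85 mm) begins 54 mm behind the grasp point. The pads swing forward as they close: fully open they stand 13 mm farther back than shut.
Start: joints at [1.081, 0.286, 1.577, -0, 1.279, -0.15], TCP at [0.225, 0.636, 0.231] pointing down, gripper open.
Joint ranges: [-2.77, 2.77], [-0.9, 2.22], [0.21, 2.48], [-1.53, 4.67], [0.24, 2.81], [-2.84, 2.84]. Speed limits (rad/s): [2.79, 2.79, 3.14, 3.14, 3.14, 3.14].

INTERFACE

Orientations are given as a unit quaternion [x, y, z, w].
In Python, from plant import get_state, viewer, sign_off, ctrl gives the robot as it stands. The module is installed in compiled form; this text tells all that it offers.
- The arm moves only by the shell command python3 -m handwheel 'ROWS' [FORCE]. ROWS is JSON, a list that holds one entry, the list of rows, each a list of 5 numbers: the finger opening in m, from 0 to 0.0854, then the shift along the tool's x, y, z in m, then the turn about the tool's z in degrees. In form: [[[claw, x, y, z, spin], ...]]. A call has 1 to 12 rows; each row shifts and turns the commanded pose from where the row before left it, along the tool's axes as they then stand; what a row does not reach is not made up. A row lasts 1/12 s, in which the tool goes at most 41.7 mm and 7.16 degrees, less where a joint would pass 70% of its speed; a pose out of reach is approached as far as the arm can. A call is refused whole if a number of a shift passes 0.0417 or a number of a turn 7.16, either way. A call with a gripper value outside its range is refused whole. The fingers move at their own pace and stop on an object; FORCE is the grip in N (left out, the last holds). Time passes only in rows, so rows that do not move let the fingers close. It gives the time, the measured TCP pose, the force, the opening and the grip force at its end, in the units of the state.
- get_state(): the state, without advancing time (a new reading comes with each control period).
- viewer.read_camera(name): name is "side" or "top"; returns the picture (400x640x3 uint8, blue, green, red); there is no depth.
- viewer.camera_params(name): a dict with "fov_y" (degrees; the focal length in pixels is half the picture's height over the tangent of half this angle, whatever the lens; pixels are square), "cx", "cy" (the principal point, pixels), "xyz" and "attitude" of the camera in the world. Camera axes: x right, y up, looking along -z (the intrinsics and any distortion apply to the point x, -y, -z); pixel columns grow to the right and rows downward; lengths in m; the calibration is good to about 2 mm. A picture is of the moment at which its call begins. camera_params takes no time and is no camera call.
- sign_off(): hands the job in; it is judged then, once.
Trained networks look in the newest picture that a camera, given by its name, has taken for a name from the list of things; names that differ only in an ending like _2 or _b are one class to them, and where a whole thing is asked for, a point or a joint stands for the part that bears it (a point fixed in the world has none). Each returns a list of dicts, best first, with "confidence" (0 to 1); they miss things now and then, are a little off and sometimes report something else, mostly with a low value. They report only what shows in the picture. A call takes as long as a camera call. They do not tell look-alikes from the thing itself.
- viewer.look_for(camera, name): "extent" ([left, top, width, height] as shares, 0 to 1, of the picture: columns of its width, rows of its height, round what is visible of it).
- viewer.outline_of(camera, name): "mask" (400x640 bool, what is visible of it) and "extent" ([left, top, width, height] as shares, 0 to 1, of the picture: columns of its width, rows of its height, round what is visible of it).
- viewer.pinpoint(camera, name): "xy" ([column, row] as shares, 0 to 1, of the picture: columns of its width, rows of its height: a listed point, or the origin of a listed thing).
The state is a dict: "time": time; "qpos": joint angles; "dq": joint speeds; "joint_efforts": joint torques, N m; "eef_pos": TCP position; "tcp_rot": TCP orientation; "contact_force": force on the tool from outside, world axes, zero at the start; "wrist_torque": the same for the moment, N m; "opening": opening from 0.0 (shut) to 1.0 (fully open); "finger_force": force on a finger pad.
Only numpy, scipy, OpenCV 4.12 (cv2) and the standard library are available. Lean on these libraries where they do the work, as an engineer would, in place of code of your own. Each camera call takes 0.05 s, during which the arm holds its last target. There are 200 camera calls.

TASK

The round steel blank in the annealing box is cold and its ends are to be marked. Lift the lid off the box by its knob and set it down flat, right way up, on the bare bench; then take the blank out, lay it gently into the pair of V-blocks so that it lies home in both and sticks out at both ends, and press it down onto both faces of the vee with about a kilogram's push (10 to 15 N). Finish while still holding it pressed down there, and leave the other things on the bench where they are.

Things in the scene. Friction and masses are not known exactly. Their poses are not given: they have to be found in the camera images.
- box: Rust-brown steel annealing box, fixed, 204 (x) x 126 (y) x 56 mm high, walls and floor 4 mm; origin: centre of its underside. Inside, two firebrick saddles 22 mm long, 68 mm either side of the middle, up to 30 mm high, 114 mm apart. It stands left or right on the bench, the V-blocks on the other side; between them (x 0.43 to 0.66, y -0.15 to 0.15 m) the bench is bare.
- lid: Loose dark steel lid lying on the box, 0.42 kg: plate 212 (x) x 134 (y) mm, 4 mm thick, with 6 mm high locating strips under it that hang inside the box walls with 4 to 5 mm of play. Origin: centre of the lid at the foot of the strips (the plate's top is 10 mm above it), so z = 0 when it lies on the bench. z axis up through the knob, x along the long side.
- lid_knob (a point): Centre of the gripping part of the lid's bright steel knob: round, 28 mm diameter, 20 mm high, on a 14 mm stem in the middle of the lid. This point is 36 mm above the lid's origin and 26 mm above the plate; the knob's top is 13 mm higher.
- blank: The blank: solid round steel bar, dark scale with bright chamfered ends, 26 mm diameter, 176 mm long, about 0.72 kg. Origin: middle of the bar on its axis, x along the bar (it may have rolled about x). At the start it lies on the two brick saddles in the closed box, along the box's x, its axis 35 mm above the bench.
- vblocks: Matched pair of bright steel V-blocks screwed to a dark steel plate 172 (x) x 90 (y) x 12 mm, fixed to the bench. The common 90-degree groove runs along x. Each block is 34 mm long (x), 56 mm wide, its top 54 mm above the bench, the groove 36 mm wide at the top; the blocks are centred 53 mm either side of the middle, leaving a free gap of 72 mm between them over the plate. Origin: centre of the plate's underside.
- seat (a point): Middle of the axis of a seated 26 mm bar: midway between the two V-blocks over the groove, 54.4 mm above the bench. A seated bar's crown is 67 mm above the bench.
- vee_left: The 45-degree groove faces on the +y side of both V-blocks (rigid). Its origin and axes are those of the V-blocks.
- vee_right: The 45-degree groove faces on the -y side of both V-blocks (rigid). Its origin and axes are those of the V-blocks.
- hammer: Bystander: hammer lying on the bench beyond the work, 260 mm long along x with the head at +x, 26 mm high. Origin: under the middle of its length.
- wire_brush: Bystander: wire brush lying bristles down at the left side of the bench, wooden back 240 mm long along x, 28 mm wide, 36 mm high. Origin: under the middle of its length.
- tin: Bystander: steel tin, 64 mm diameter, 95 mm high, standing beyond the work. Origin: centre of its underside.
- firebrick: Bystander: pale half firebrick 114 x 114 x 64 mm. Origin: centre of its underside.
- offcut: Bystander: square dark steel offcut 70 (x) x 25 x 25 mm lying close in front of the robot. Origin: centre of its underside.
- tongs: Bystander: black blacksmith's tongs, 330 mm long along x, 18 mm high, lying at the right side of the bench.
There are look-alikes about, which are no part of the job. Leave any pink look-alike of the vblocks alone.

How it is judged:
On the way, in this order (a step that is already met when the one before it is completed fails the run):
1. the lid is lifted clear of the box in the fingers, roughly level (height (world z) of lid above 0.075 m and contact force between the fingers and lid above 1 N and angle between lid's own z axis and vertical below 0.35 rad), for 0.1 s.
2. the lid lies flat on the bench, right way up, let go (height (world z) of lid between -0.01 and 0.008 m and angle between lid's own z axis and vertical below 0.06 rad and contact force between lid and box below 0.2 N and contact force between lid and the fingers below 0.2 N), for 0.2 s.
3. the blank is lifted out of the box in the fingers (height (world z) of blank above 0.085 m and contact force between the fingers and blank above 1 N), for 0.1 s.
At the end, for the whole second after the job is handed in: Fingers press the blank (over 4 N); it rests in both V-blocks within 2 mm and 0.03 rad of the seated axis, middle within 14 mm of midway, over 5.5 N on the left and on the right groove faces, 15 N together (weight alone: under 12). Lid flat on the bench, right way up (0.06 rad), off box and fingers (all of step 2 and x of blank in the frame of vblocks between -0.014 and 0.014 m and y of blank in the frame of vblocks between -0.002 and 0.002 m and z of blank in the frame of vblocks between 0.0515 and 0.0565 m and angle between the x axis of blank and the x axis of vblocks, either way round below 0.03 rad and contact force between blank and vee_left above 5.5 N and contact force between blank and vee_right above 5.5 N and contact force between blank and vblocks above 15 N and contact force between the fingers and blank above 4 N and linear speed of blank below 0.01 m/s and contact force between blank and box below 0.1 N and contact force between blank and lid below 0.1 N); the arm keeps its last pose, push and grip.
It fails at once if a bystander is shifted by more than 30 mm (distance of any of hammer, wire_brush, tin, firebrick, offcut, tongs from where it was at the start of the episode above 0.03 m).
It fails at once if the blank is slammed or crushed into the V-blocks (over 80 N) (contact force between blank and vblocks above 80 N).
It also fails if it takes over 64 s, if anything falls off the work surface, if the arm or the gripper's body presses on something with over 40 N, if the wrist force passes 120 N, or if a joint passes its speed limit or range.

## Working session

There is one attempt and no reset: what is moved stays moved. The work goes in short steps, Python scripts to look and compute and a shell command to move; the robot and the scene stay as the last step left them, time stands still between calls to the robot, and variables do not carry over. Pictures are saved under pics/ and viewed, at most 10 in all, crops included, and the job is handed in when it is done.

```bash
mkdir -p pics
cat > h.py <<'E'
import numpy as np, cv2
from scipy.spatial.transform import Rotation as R
from plant import get_state, viewer, sign_off, ctrl
def ray(cam,uv):
    p=viewer.camera_params(cam); f=200/np.tan(np.radians(p['fov_y'])/2)
    d=np.array([(uv[0]-p['cx'])/f,-(uv[1]-p['cy'])/f,-1.])
    return np.array(p['xyz']),R.from_quat(p['attitude']).apply(d)
def at(cam,uv,z):
    o,d=ray(cam,uv); return o+d*(z-o[2])/d[2]
def proj(cam,P):
    p=viewer.camera_params(cam); f=200/np.tan(np.radians(p['fov_y'])/2)
    c=R.from_quat(p['attitude']).inv().apply(np.array(P)-p['xyz']); return np.array([p['cx']-f*c[0]/c[2],p['cy']+f*c[1]/c[2]])
E
python3 - <<'E'
from h import *
np.set_printoptions(precision=4,suppress=True)
for c in ('top','side'):
    im=viewer.read_camera(c); cv2.imwrite(f'pics/{c}0.png',im); print(c,viewer.camera_params(c))
    for n,z in (('lid_knob',.088),('lid',.05),('vblocks',0),('seat',.0544),('box',0)):
        for r in viewer.pinpoint(c,n)[:3]:
            uv=np.array(r['xy'])*[640,400]; print(n,round(r['confidence'],2),uv,at(c,uv,z))
s=get_state(); print(s, ctrl.pinch_z)
E
```

```text
top {'fov_y': 53.91838824003842, 'cx': 329.23680625814654, 'cy': 199.80208206354692, 'xyz': array([0.3949, 0.0046, 1.5676]), 'attitude': array([ 0.0228, -0.0241, -0.7036,  0.7098])}
lid_knob 0.71 [416.896 205.92 ] [ 0.4731 -0.3282  0.088 ]
lid_knob 0.38 [264.512 138.52 ] [0.725 0.251 0.088]
lid 0.69 [413.376 205.2  ] [ 0.4777 -0.3231  0.05  ]
vblocks 0.97 [261.376 206.68 ] [0.4692 0.2728 0.    ]
vblocks 0.58 [243.968 257.52 ] [0.2673 0.3375 0.    ]
vblocks 0.57 [340.8 140.6] [ 0.7389 -0.0423  0.    ]
seat 0.85 [244.928 255.68 ] [0.2787 0.3225 0.0544]
seat 0.65 [259.52 199.08] [0.4959 0.2712 0.0544]
box 0.63 [410.112 206.08 ] [ 0.4768 -0.3208  0.    ]
box 0.58 [318.912 233.88 ] [0.363  0.0421 0.    ]
side {'fov_y': 50.01153194109885, 'cx': 318.7287200317712, 'cy': 197.1770612036596, 'xyz': array([ 0.2007, -1.1269,  0.8419]), 'attitude': array([ 0.4727, -0.0588, -0.1133,  0.8719])}
lid_knob 0.69 [343.424 261.8  ] [ 0.474  -0.3235  0.088 ]
lid 0.72 [340.928 270.12 ] [ 0.4714 -0.3129  0.05  ]
lid 0.62 [388.608 216.   ] [ 0.6905 -0.1141  0.05  ]
vblocks 0.62 [302.592 175.92 ] [0.5015 0.286  0.    ]
vblocks 0.62 [239.296 177.6  ] [0.2619 0.3373 0.    ]
seat 0.82 [300.48 163.2 ] [0.4957 0.2909 0.0544]
seat 0.72 [238.4 161.6] [0.2672 0.3662 0.0544]
box 0.84 [337.728 286.6  ] [ 0.4609 -0.3216  0.    ]
box 0.24 [340.992 273.48 ] [ 0.4846 -0.2747  0.    ]
{'time': 0.6, 'qpos': array([ 1.081 ,  0.2863,  1.5767,  0.    ,  1.2786, -0.15  ]), 'dq': array([-0.0016,  0.0001,  0.0002,  0.0006, -0.0008, -0.0008]), 'joint_efforts': array([ -0.0003, -40.5651, -29.2751,  -0.0001,   0.0005,  -0.    ]), 'eef_pos': array([0.225 , 0.6364, 0.2314]), 'tcp_rot': array([ 0.1691,  0.9856,  0.    , -0.    ]), 'contact_force': array([ 0.1229,  0.2941, -0.1345]), 'wrist_torque': array([ 0.0013, -0.0015,  0.0218]), 'finger_force': 0.0, 'opening': 1.0025834729826406} 0.0187
```

View pics/top0.png

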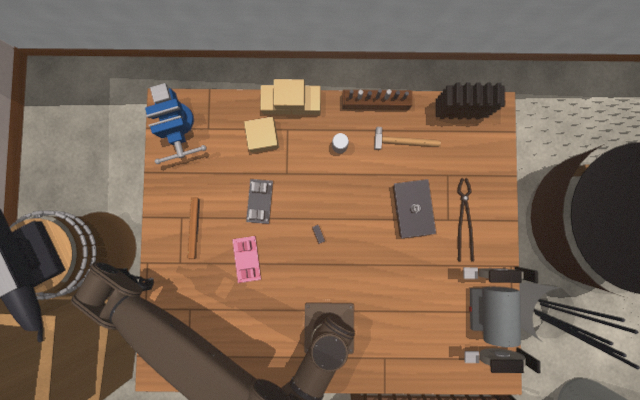

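View pics/side0.png

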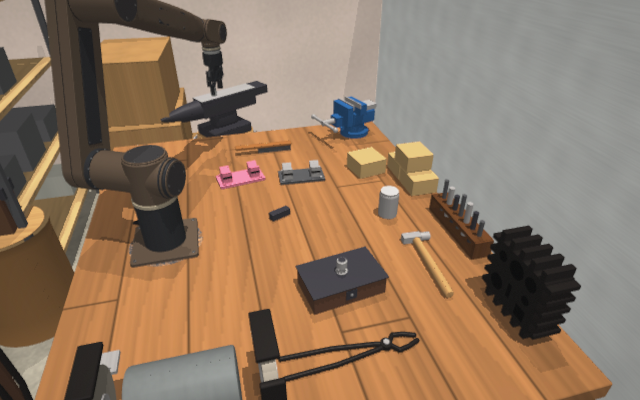

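The lid with its knob is at top (414,208) and side (342,275). There are two V-block candidates: dark plate with bright blocks at top (260,201), side (301,172), and a pink set at top (246,259), side (240,174). The first fits "bright steel on dark plate", and the pink one is the look-alike. I'll fit the models to the masks and confirm in one crop.

```bash
cat >> h.py <<'E'
from scipy.optimize import minimize
def bx(x0,x1,y0,y1,z0,z1): return np.array([[x,y,z] for x in(x0,x1) for y in(y0,y1) for z in(z0,z1)])
def lidparts(z):  # z of lid origin
    a=np.linspace(0,6.28,16); k=lambda r,z0,z1:np.array([[r*np.cos(t),r*np.sin(t),q] for t in a for q in(z0,z1)])
    return [bx(-.106,.106,-.067,.067,z+.006,z+.010),k(.014,z+.026,z+.046),k(.007,z+.01,z+.026)]
def vparts():
    P=[bx(-.086,.086,-.045,.045,0,.012)]
    for c in(-.053,.053):
        P.append(bx(c-.017,c+.017,-.028,.028,.012,.036))
        for s in(-1,1): P.append(np.array([[x,s*y,z] for x in(c-.017,c+.017) for y,z in((0,.036),(.028,.036),(.018,.054),(.028,.054))]))
    return P
def pose(P,p): return R.from_euler('z',p[2]).apply(P)+[p[0],p[1],0]
def sil(cam,parts,p,S=8):
    m=np.zeros((400,640),np.float32)
    for P in parts:
        q=np.array([proj(cam,w) for w in pose(P,p)]); h=cv2.convexHull(((q+0.)*256).astype(np.int32))
        t=np.zeros((400,640),np.uint8); cv2.fillConvexPoly(t,h,255,cv2.LINE_AA,8); m=np.maximum(m,t/255.)
    return m
def fit(parts,masks,p0):
    def cost(p): return sum(np.abs(sil(c,parts,p)-m).sum() for c,m in masks)
    p0=np.array(p0)
    r=minimize(cost,p0,method='Nelder-Mead',options=dict(initial_simplex=p0+np.array([[0,0,0],[.01,0,0],[0,.01,0],[0,0,.15]]),xatol=2e-4,fatol=.5))
    return r.x,r.fun
def mask(cam,name,uv):
    best=min(viewer.outline_of(cam,name),key=lambda r:np.hypot(*(np.array([r['extent'][0]+r['extent'][2]/2,r['extent'][1]+r['extent'][3]/2])*[640,400]-uv)))
    return best['mask'].astype(np.float32)
E
python3 - <<'E'
from h import *
np.set_printoptions(precision=4,suppress=True)
T=viewer.read_camera('top');S=viewer.read_camera('side'); d={'top':T.copy(),'side':S.copy()}
for n,parts,uvs,p0 in (('lid',lidparts(.05),((414,208),(342,275)),(.475,-.32,0.1)),('vblocks',vparts(),((260,201),(301,172)),(.492,.275,-.05))):
    ms=[(c,mask(c,n,uv)) for c,uv in zip(('top','side'),uvs)]
    for sub in (ms,ms[:1],ms[1:]):
        print(n,len(sub),[m.sum() for _,m in sub],*[fit(parts,sub,q) for q in (p0,)])
    p,_=fit(parts,ms,p0)
    for c in d:
        s=(sil(c,parts,p)>.5).astype(np.uint8); d[c][cv2.morphologyEx(s,cv2.MORPH_GRADIENT,np.ones((2,2)))>0]=(0,255,0)
        d[c][cv2.morphologyEx((dict(ms)[c]).astype(np.uint8),cv2.MORPH_GRADIENT,np.ones((2,2)))>0]=(0,0,255)
z=lambda im,u,v:cv2.resize(im[v-35:v+35,u-45:u+45],(400,300),interpolation=cv2.INTER_NEAREST)
cv2.imwrite('pics/crop.png',np.vstack([np.hstack([z(T,260,215),z(d['top'],260,201)]),np.hstack([z(d['top'],414,208),z(d['side'],301,172)])]))
E
```

```text
Traceback (most recent call last):
  File "h.py", line 34, in fit
    r=minimize(cost,p0,method='Nelder-Mead',options=dict(initial_simplex=p0+np.array([[0,0,0],[.01,0,0],[0,.01,0],[0,0,.15]]),xatol=2e-4,fatol=.5))
  File "h.py", line 32, in cost
    def cost(p): return sum(np.abs(sil(c,parts,p)-m).sum() for c,m in masks)
                        ~~~^^^^^^^^^^^^^^^^^^^^^^^^^^^^^^^^^^^^^^^^^^^^^^^^^
  File "h.py", line 32, in <genexpr>
    def cost(p): return sum(np.abs(sil(c,parts,p)-m).sum() for c,m in masks)
                                   ~~~^^^^^^^^^^^
  File "h.py", line 28, in sil
    q=np.array([proj(cam,w) for w in pose(P,p)]); h=cv2.convexHull(((q+0.)*256).astype(np.int32))
                ~~~~^^^^^^^
  File "h.py", line 11, in proj
    p=viewer.camera_params(cam); f=200/np.tan(np.radians(p['fov_y'])/2)
ValueError: time passes only in moves, steps and waits
```

```bash
sed -i "s/viewer.camera_params(cam)/CP(cam)/; 3a import functools\nCP=functools.cache(lambda c: viewer.camera_params(c))" h.py
cat > f.py <<'E'
from h import *
np.set_printoptions(precision=4,suppress=True)
T=viewer.read_camera('top');S=viewer.read_camera('side'); d={'top':T.copy(),'side':S.copy()}
for n,parts,uvs,p0 in (('lid',lidparts(.05),((414,208),(342,275)),(.475,-.32,0.1)),('vblocks',vparts(),((260,201),(301,172)),(.492,.275,-.05))):
    ms=[(c,mask(c,n,uv)) for c,uv in zip(('top','side'),uvs)]
    for sub in (ms,ms[:1],ms[1:]):
        print(n,len(sub),[m.sum() for _,m in sub],*[fit(parts,sub,q) for q in (p0,)])
    p,_=fit(parts,ms,p0)
    for c in d:
        s=(sil(c,parts,p)>.5).astype(np.uint8); d[c][cv2.morphologyEx(s,cv2.MORPH_GRADIENT,np.ones((2,2)))>0]=(0,255,0)
        d[c][cv2.morphologyEx((dict(ms)[c]).astype(np.uint8),cv2.MORPH_GRADIENT,np.ones((2,2)))>0]=(0,0,255)
z=lambda im,u,v:cv2.resize(im[v-35:v+35,u-45:u+45],(400,300),interpolation=cv2.INTER_NEAREST)
cv2.imwrite('pics/crop.png',np.vstack([np.hstack([z(T,260,215),z(d['top'],260,201)]),np.hstack([z(d['top'],414,208),z(d['side'],301,172)])]))
E
python3 f.py
```

```text
Traceback (most recent call last):
  File "f.py", line 5, in <module>
    ms=[(c,mask(c,n,uv)) for c,uv in zip(('top','side'),uvs)]
           ~~~~^^^^^^^^
  File "h.py", line 39, in mask
    best=min(viewer.outline_of(cam,name),key=lambda r:np.hypot(*(np.array([r['extent'][0]+r['extent'][2]/2,r['extent'][1]+r['extent'][3]/2])*[640,400]-uv)))
ValueError: min() iterable argument is empty
```

```bash
python3 - <<'E'
s=open('h.py').read(); i=s.index('def mask')
s=s[:i]+'''def mask(cam,name,uv):
    for _ in range(5):
        for r in viewer.outline_of(cam,name):
            e=r['extent']
            if np.hypot((e[0]+e[2]/2)*640-uv[0],(e[1]+e[3]/2)*400-uv[1])<15: return r['mask'].astype(np.float32)
        viewer.read_camera(cam)
    print('missed',cam,name)
'''
open('h.py','w').write(s)
f=open('f.py').read().replace("zip(('top','side'),uvs)]","zip(('top','side'),uvs)]; ms=[m for m in ms if m[1] is not None]").replace("        d[c][cv2.morphologyEx((dict","        if c in dict(ms): d[c][cv2.morphologyEx((dict")
open('f.py','w').write(f)
E
python3 f.py
```

```text
lid 2 [np.float32(1891.0), np.float32(2874.0)] (array([ 0.4668, -0.3246,  0.1337]), np.float64(391.6901960784314))
lid 1 [np.float32(1891.0)] (array([ 0.4676, -0.3263,  0.1423]), np.float64(176.34509803921566))
lid 1 [np.float32(2874.0)] (array([ 0.466 , -0.3241,  0.1324]), np.float64(207.9921568627451))
vblocks 2 [np.float32(1003.0), np.float32(790.0)] (array([ 0.4926,  0.2799, -0.0601]), np.float64(208.7019607843137))
vblocks 1 [np.float32(1003.0)] (array([ 0.4919,  0.2798, -0.0632]), np.float64(99.0078431372549))
vblocks 1 [np.float32(790.0)] (array([ 0.4927,  0.2824, -0.0872]), np.float64(106.2627450980392))
```

View pics/crop.png

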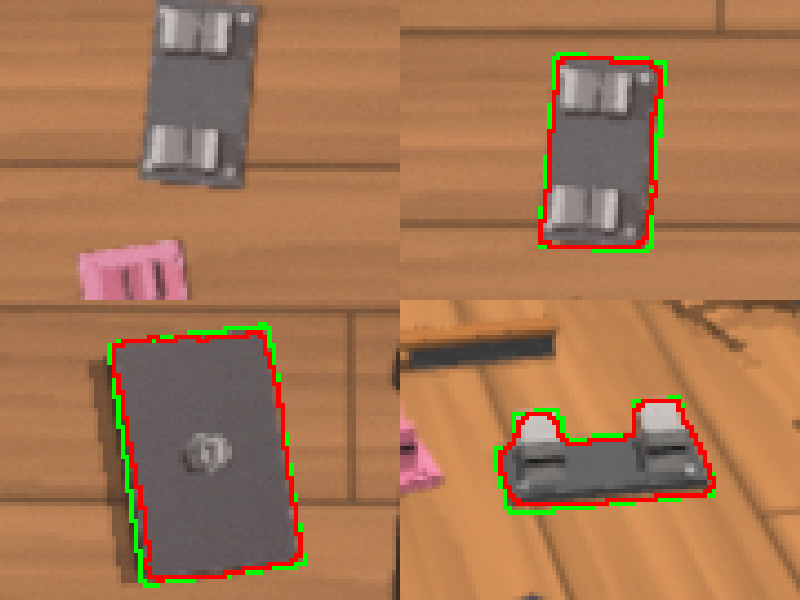

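The top-left crop shows bright blocks on a dark plate, with the pink set separate below left. The green fits agree with both red masks, so this is the right V-block pair, and the lid fit is good too. I'll move now, going round outside the minimum reach.

```bash
python3 -m handwheel '[[[0.0854,-0.0335,-0.0135,0,0],[0.0854,-0.0335,-0.0135,0,0],[0.0854,-0.0335,-0.0135,0,0],[0.0854,-0.0335,-0.0135,0,0],[0.0854,-0.0335,-0.0135,0,0],[0.0854,-0.0335,-0.0135,0,0],[0.0854,-0.0335,-0.0135,0,0],[0.0854,-0.0335,-0.0135,0,0],[0.0854,-0.0335,-0.0135,0,0],[0.0854,-0.0335,-0.0135,0,0],[0.0854,-0.0335,-0.0135,0,0],[0.0854,-0.0335,-0.0135,0,0]]]' 40
python3 -m handwheel '[[[0.0854,-0.0073,-0.0332,0,0],[0.0854,-0.0073,-0.0332,0,0],[0.0854,-0.0073,-0.0332,0,0],[0.0854,-0.0073,-0.0332,0,0],[0.0854,-0.0073,-0.0332,0,0],[0.0854,-0.0073,-0.0332,0,0],[0.0854,-0.0073,-0.0332,0,0],[0.0854,-0.0073,-0.0332,0,0],[0.0854,-0.0073,-0.0332,0,0],[0.0854,-0.0073,-0.0332,0,0]]]'
```

```text
time: 2.35
eef_pos: [0.5511, 0.3483, 0.2315]
tcp_rot: [0.169, 0.986, 0.0, 0.0]
contact_force: [0.2, -0.3, 0.3]
opening: 1.0
finger_force: 0.0
time: 3.18
eef_pos: [0.5077, 0.0109, 0.2317]
tcp_rot: [0.169, 0.986, 0.0, 0.0]
contact_force: [1.2, -0.6, 0.1]
opening: 1.0
finger_force: 0.0
```

```bash
python3 -m handwheel '[[[0.0854,-0.0073,-0.0332,0,0],[0.0854,-0.0073,-0.0332,0,0],[0.0854,-0.0073,-0.0332,0,0],[0.0854,-0.0073,-0.0332,0,0],[0.0854,-0.0073,-0.0332,0,0],[0.0854,-0.0073,-0.0332,0,0],[0.0854,-0.0073,-0.0332,0,0],[0.0854,-0.0073,-0.0332,0,0],[0.0854,-0.0073,-0.0332,0,0],[0.0854,-0.0073,-0.0332,0,0]]]'
python3 -m handwheel '[[[0.0854,0,0,0.03,-6.8],[0.0854,0,0,0.03,-6.8],[0.0854,0,0,0,-6.8],[0.0854,0,0,0,-6.8],[0.0854,0,0,0,0]]]'
cat > go.py <<'E'
import sys
from h import *
s=get_state(); r=R.from_quat(s['tcp_rot']); g=np.array(eval(sys.argv[1])); y=r.apply([0,1,0])
print('tool delta mm',np.round(1000*r.inv().apply(g-s['eef_pos']),1),'yaw_y',np.degrees(np.arctan2(y[1],y[0])).round(2),'q',np.round(s['qpos'],2),s['time'])
E
python3 go.py '[.4668,-.3248,.067]'
```

```text
time: 4.02
eef_pos: [0.4658, -0.3267, 0.2316]
tcp_rot: [0.169, 0.986, -0.0, 0.0]
contact_force: [0.5, 1.0, -0.0]
opening: 0.997
finger_force: 0.0
time: 4.43
eef_pos: [0.4659, -0.3249, 0.1705]
tcp_rot: [-0.068, 0.998, 0.001, -0.001]
contact_force: [0.2, -0.2, 0.4]
opening: 1.006
finger_force: 0.0
tool delta mm [-1.000e+00 -1.000e-01  1.035e+02] yaw_y 97.83 q [-0.79  0.11  1.9  -0.    1.14 -2.49] 4.4333
```

Run:
```python
from h import *
for c in('top','side'):
    T=viewer.read_camera(c)
    cv2.imwrite(f'pics/{c}1.png',T)
    print(c,[(round(r['confidence'],2),np.round(np.array(r['xy'])*[640,400],1),np.round(at(c,np.array(r['xy'])*[640,400],.086),4)) for r in viewer.pinpoint(c,'lid_knob')], 'proj', proj(c,[.4668,-.3248,.086]))
```

```text
top [(0.93, array([418.6, 208.7]), array([ 0.4628, -0.3351,  0.086 ]))] proj [415.89754769 207.59379291]
side [(0.81, array([338.6, 263.6]), array([ 0.4606, -0.3248,  0.086 ]))] proj [340.90510673 263.19147057]
```

```bash
python3 -m handwheel '[[[0.0854,-0.0005,0,0.026,0],[0.0854,0,0.001,0.026,0],[0.0854,0,0,0.026,0],[0.0854,0,0,0.0265,0],[0.0854,0,0,0,0]]]'
python3 -m handwheel '[[[0,0,0,0,0],[0,0,0,0,0],[0,0,0,0,0],[0,0,0,0,0],[0,0,0,0,0],[0,0,0,0,0]]]' 50
python3 go.py '[.4668,-.3248,.067]'
```

```text
time: 5.05
eef_pos: [0.4638, -0.321, 0.0616]
tcp_rot: [-0.067, 0.998, 0.004, -0.003]
contact_force: [-1.7, 0.9, -0.6]
opening: 1.002
finger_force: 0.0
time: 5.55
eef_pos: [0.4676, -0.3249, 0.069]
tcp_rot: [-0.067, 0.998, -0.001, 0.001]
contact_force: [-1.4, 0.2, 6.2]
opening: 0.306
finger_force: 49.1
tool delta mm [0.8 0.2 2. ] yaw_y 97.73 q [-0.79  0.25  1.95  0.    0.94 -2.49] 5.55
```

```bash
python3 -m handwheel '[[[0,0,0,-0.01,0],[0,0,0,-0.015,0],[0,0,0,-0.02,0],[0,0,0,-0.02,0],[0,0,0,-0.02,0],[0,0,0,-0.015,0],[0,0,0,0,0],[0,0,0,0,0]]]' 
python3 go.py '[.55,0,.169]'
python3 - <<'E'
from h import *
T=viewer.read_camera('side');cv2.imwrite('pics/s2.png',T[150:350,200:500].repeat(2,0).repeat(2,1))
E
```

```text
time: 6.22
eef_pos: [0.4665, -0.3238, 0.1669]
tcp_rot: [-0.067, 0.998, -0.0, 0.0]
contact_force: [0.7, 0.5, -4.2]
opening: 0.301
finger_force: 49.8
tool delta mm [-126.3  309.6   -2.2] yaw_y 97.73 q [-0.79  0.11  1.9  -0.    1.13 -2.49] 6.2167
```

View pics/s2.png

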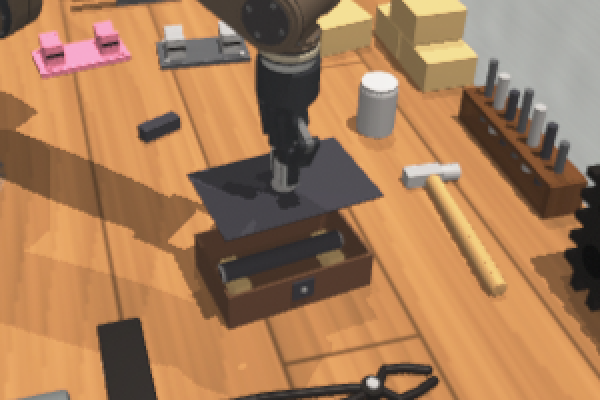

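The picture shows the lid held level above the box, centred at about crop (285,185). The bar lies on its saddles at about crop (280,255).

```bash
python3 -m handwheel '[[[0,-0.006,0.014,0,0],[0,-0.0115,0.028,0,0],[0,-0.0115,0.028,0,0],[0,-0.0115,0.028,0,0],[0,-0.0115,0.028,0,0],[0,-0.0115,0.028,0,0],[0,-0.0115,0.028,0,0],[0,-0.0115,0.028,0,0],[0,-0.0115,0.028,0,0],[0,-0.0115,0.028,0,0],[0,-0.0115,0.028,0,0],[0,-0.0055,0.0155,0,0]]]' 
python3 -m handwheel '[[[0,0,0,0,0],[0,0,0,0.015,0],[0,0,0,0.03,0],[0,0,0,0.03,0],[0,0,0,0.025,0],[0,0,0,0.02,0],[0,0,0,0.01,0],[0,0,0,0.008,0],[0,0,0,0.004,0],[0,0,0,0,0]]]' 
python3 go.py '[.55,0,.018]'
```

```text
time: 7.27
eef_pos: [0.5492, 0.0036, 0.1646]
tcp_rot: [-0.068, 0.998, 0.001, -0.002]
contact_force: [-0.7, 0.2, -3.8]
opening: 0.304
finger_force: 50.0
time: 8.1
eef_pos: [0.5502, -0.0003, 0.0245]
tcp_rot: [-0.067, 0.998, 0.0, -0.0]
contact_force: [0.0, -0.3, -3.7]
opening: 0.309
finger_force: 50.1
tool delta mm [0.2 0.3 6.5] yaw_y 97.72 q [-0.18  0.28  2.01 -0.    0.85 -1.89] 8.1
```

```bash
python3 -m handwheel '[[[0,0,0,0.003,0],[0,0,0,0.002,0],[0,0,0,0.001,0],[0,0,0,0,0],[0,0,0,0,0]]]' 
python3 -m handwheel '[[[0,0,0,0.001,0],[0,0,0,0.001,0],[0,0,0,0,0],[0,0,0,0,0]]]'
```

```text
time: 8.52
eef_pos: [0.5507, -0.0003, 0.0193]
tcp_rot: [-0.067, 0.998, -0.0, 0.0]
contact_force: [0.3, 0.3, -3.5]
opening: 0.309
finger_force: 50.1
time: 8.85
eef_pos: [0.5508, -0.0003, 0.019]
tcp_rot: [-0.068, 0.998, -0.0, -0.0]
contact_force: [-5.4, 0.6, 7.5]
opening: 0.303
finger_force: 51.2
```

```bash
python3 -m handwheel '[[[0.0854,0,0,0,0],[0.0854,0,0,0,0],[0.0854,0,0,0,0],[0.0854,0,0,0,0],[0.0854,0,0,0,0],[0.0854,0,0,-0.02,0],[0.0854,0,0,-0.04,0],[0.0854,0,0,-0.04,0],[0.0854,0,0,-0.04,0],[0.0854,0,0,-0.04,0],[0.0854,0,0,0,0]]]'
cat > b.py <<'E'
from h import *
np.set_printoptions(precision=4,suppress=True)
im={c:viewer.read_camera(c) for c in('top','side')}
def bar(z):
    a=np.linspace(0,6.28,16); return [np.array([[x,.013*np.cos(t),z+.013*np.sin(t)] for x in(-.088,.088) for t in a])]
ms=[(c,mask(c,'blank',proj(c,[.467,-.325,.035]))) for c in im]; ms=[m for m in ms if m[1] is not None]
for s in (ms,ms[:1],ms[1:]): print([m.sum() for _,m in s],fit(bar(.035),s,(.467,-.325,.135)))
for c in im: print(c,[(round(r['confidence'],2),at(c,np.array(r['xy'])*[640,400],.035)) for r in viewer.pinpoint(c,'blank')])
ml=[(c,mask(c,'lid',proj(c,[.551,0,.01]))) for c in im]; ml=[m for m in ml if m[1] is not None]
print('lid',fit(lidparts(0),ml,(.551,0,.135)))
p,_=fit(bar(.035),ms,(.467,-.325,.135)); o=[]
for c in im:
    d=im[c].copy(); s=(sil(c,bar(.035),p)>.5).astype(np.uint8); d[cv2.morphologyEx(s,cv2.MORPH_GRADIENT,np.ones((2,2)))>0]=(0,255,0)
    u,v=proj(c,[.50,-.2,.03]).astype(int); o.append(cv2.resize(d[v-60:v+60,u-80:u+80],(400,300),interpolation=cv2.INTER_NEAREST))
cv2.imwrite('pics/bar.png',np.hstack(o))
E
python3 b.py; python3 go.py '[.467,-.325,.11]'
```

```text
time: 9.77
eef_pos: [0.5556, -0.0011, 0.2073]
tcp_rot: [-0.068, 0.998, -0.002, 0.009]
contact_force: [0.7, -0.3, 2.3]
opening: 0.999
finger_force: 0.0
[np.float32(323.0), np.float32(671.0)] (array([ 0.4655, -0.3254,  0.1388]), np.float64(144.88627450980394))
[np.float32(323.0)] (array([ 0.4642, -0.3259,  0.1299]), np.float64(62.180392156862744))
[np.float32(671.0)] (array([ 0.4655, -0.3251,  0.1355]), np.float64(81.97647058823529))
top [(0.68, array([ 0.4616, -0.3158,  0.035 ])), (0.48, array([ 0.473 , -0.3183,  0.035 ]))]
side [(0.67, array([ 0.469 , -0.3197,  0.035 ])), (0.49, array([0.4788, 0.2211, 0.035 ]))]
lid (array([ 0.5487, -0.0027,  0.1665]), np.float64(1888.6196078431371))
tool delta mm [ 125.5 -310.8   85.5] yaw_y 97.73 q [-0.18  0.05  1.92 -0.    1.18 -1.89] 10.2667
```

View pics/bar.png

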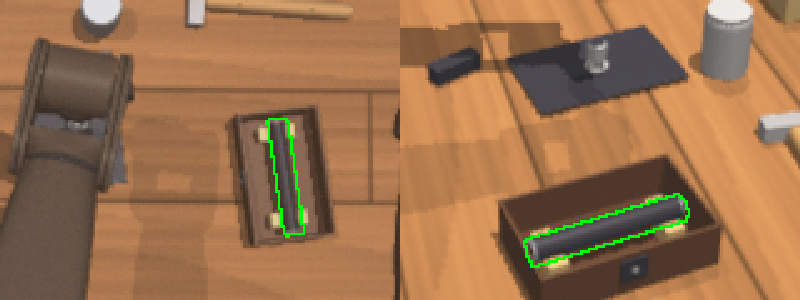

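The outline matches the bar in both views (top crop (285,177), side crop (607,228)), and the lid lies flat, right way up, at side crop (598,68). Next I'll fetch the bar.

```bash
python3 -m handwheel '[[[0.055,0.0106,-0.0259,0,0],[0.055,0.0106,-0.0259,0,0],[0.055,0.0106,-0.0259,0,0],[0.055,0.0106,-0.0259,0,0],[0.055,0.0106,-0.0259,0,0],[0.055,0.0106,-0.0259,0,0],[0.055,0.0106,-0.0259,0,0],[0.055,0.0106,-0.0259,0,0],[0.055,0.0106,-0.0259,0,0],[0.055,0.0106,-0.0259,0,0],[0.055,0.0106,-0.0259,0,0],[0.055,0.0106,-0.0259,0,0]]]'
python3 -m handwheel '[[[0.055,0,0,0.03,0],[0.055,0,0,0.03,0],[0.055,0,0,0.03,0],[0.055,0,0,0,0],[0.055,0,0,0,0]]]'
python3 go.py '[.4655,-.3254,.0165]'
```

```text
time: 11.27
eef_pos: [0.4655, -0.3265, 0.1963]
tcp_rot: [-0.067, 0.998, 0.0, -0.0]
contact_force: [0.3, -0.6, 0.2]
opening: 0.644
finger_force: 0.0
time: 11.68
eef_pos: [0.4649, -0.3242, 0.1047]
tcp_rot: [-0.067, 0.998, 0.002, -0.002]
contact_force: [0.3, -0.8, 0.6]
opening: 0.645
finger_force: 0.0
tool delta mm [-0.7 -1.6 88.2] yaw_y 97.72 q [-0.79  0.19  1.94  0.    1.02 -2.49] 11.6833
```

```bash
python3 -m handwheel '[[[0.055,0,0,0.02,0],[0.055,0,0,0.02,0],[0.055,0,0,0.018,0],[0.055,0,0,0.015,0],[0.055,0,0,0.01,0],[0.055,0,0,0.004,0],[0.055,0,0,0,0],[0.055,0,0,0,0]]]'
python3 -m handwheel '[[[0,0,0,0,0],[0,0,0,0,0],[0,0,0,0,0],[0,0,0,0,0],[0,0,0,0,0],[0,0,0,0,0]]]' 60
python3 go.py '[.4655,-.3254,.0165]'
```

```text
time: 12.35
eef_pos: [0.4671, -0.3261, 0.0213]
tcp_rot: [-0.068, 0.998, -0.001, 0.001]
contact_force: [-0.4, 1.2, -0.4]
opening: 0.647
finger_force: 0.0
time: 12.85
eef_pos: [0.4667, -0.3252, 0.0213]
tcp_rot: [-0.067, 0.998, 0.0, 0.0]
contact_force: [-0.3, 2.6, 5.6]
opening: 0.284
finger_force: 58.7
tool delta mm [ 1.3 -0.   4.8] yaw_y 97.71 q [-0.79  0.32  1.96  0.    0.86 -2.49] 12.85
```

```bash
python3 -m handwheel '[[[0.045,0,0,0,0],[0.045,0,0,0,0],[0.045,0.001,0,0.0025,0],[0.045,0,0,0.002,0],[0,0,0,0,0],[0,0,0,0,0],[0,0,0,0,0],[0,0,0,0,0],[0,0,0,0,0],[0,0,0,0,0]]]' 60
python3 -m handwheel '[[[0,0,0,-0.01,0],[0,0,0,-0.02,0],[0,0,0,-0.03,0],[0,0,0,-0.03,0],[0,0,0,-0.03,0],[0,0,0,-0.02,0],[0,0,0,-0.01,0],[0,0,0,0,0],[0,0,0,0,0]]]'
python3 go.py '[.56,-.05,.17]'
```

```text
time: 13.68
eef_pos: [0.4649, -0.3255, 0.015]
tcp_rot: [-0.067, 0.998, 0.0, -0.0]
contact_force: [-0.8, -1.8, -1.9]
opening: 0.284
finger_force: 58.9
time: 14.43
eef_pos: [0.4645, -0.3246, 0.1641]
tcp_rot: [-0.067, 0.998, 0.001, -0.001]
contact_force: [-1.5, 0.3, -7.6]
opening: 0.285
finger_force: 59.9
tool delta mm [-131.6  259.3   -5.6] yaw_y 97.73 q [-0.79  0.12  1.9   0.    1.12 -2.49] 14.4333
```

```bash
python3 -m handwheel '[[[0,-0.0061,0.0331,0,0],[0,-0.0061,0.0331,0,0],[0,-0.0061,0.0331,0,0],[0,-0.0061,0.0331,0,0],[0,-0.0061,0.0331,0,0],[0,-0.0061,0.0331,0,0],[0,-0.0061,0.0331,0,0],[0,-0.0061,0.0331,0,0],[0,-0.0061,0.0331,0,0]]]'
python3 -m handwheel '[[[0,-0.0061,0.0331,0,0],[0,-0.0061,0.0331,0,0],[0,-0.0061,0.0331,0,0],[0,-0.0061,0.0331,0,0],[0,-0.0061,0.0331,0,0],[0,-0.0061,0.0331,0,0],[0,-0.0061,0.0331,0,0],[0,-0.0061,0.0331,0,0],[0,-0.0061,0.0331,0,0],[0,0,0,0,5.7],[0,0,0,0,5.7],[0,0,0,0,0]]]'
python3 go.py '[.4925,.28,.0544]'
```

```text
time: 15.18
eef_pos: [0.4772, -0.0207, 0.1622]
tcp_rot: [-0.067, 0.998, 0.001, -0.003]
contact_force: [2.0, -1.0, -7.1]
opening: 0.285
finger_force: 60.5
time: 16.18
eef_pos: [0.4915, 0.2798, 0.1615]
tcp_rot: [0.032, 0.999, -0.001, -0.003]
contact_force: [0.1, -0.6, -6.8]
opening: 0.289
finger_force: 61.1
tool delta mm [ -1.7   0.5 107.1] yaw_y 86.32 q [ 0.34  0.12  1.91  0.    1.12 -1.17] 16.1833
```

```bash
python3 -m handwheel '[[[0,-0.001,0,0.02,0],[0,-0.0005,0,0.025,0],[0,0,0,0.025,0],[0,0,0,0.02,0],[0,0,0,0.012,0],[0,0,0,0.007,0],[0,0,0,0,0],[0,0,0,0,0]]]'
python3 go.py '[.4925,.28,.0344]'
python3 - <<'E'
from h import *
o=[]
for c in('top','side'):
    d=viewer.read_camera(c); u,v=proj(c,[.4925,.28,.04]).astype(int); o.append(cv2.resize(d[v-30:v+30,u-40:u+40],(400,300),interpolation=cv2.INTER_CUBIC))
cv2.imwrite('pics/pre.png',np.hstack(o))
E
```

```text
time: 16.85
eef_pos: [0.4956, 0.2795, 0.0565]
tcp_rot: [0.032, 0.999, 0.0, 0.0]
contact_force: [0.1, 0.5, -7.0]
opening: 0.284
finger_force: 61.1
tool delta mm [ 3.1  0.3 22.1] yaw_y 86.35 q [ 0.34  0.26  1.95  0.    0.92 -1.17] 16.85
```

View pics/pre.png

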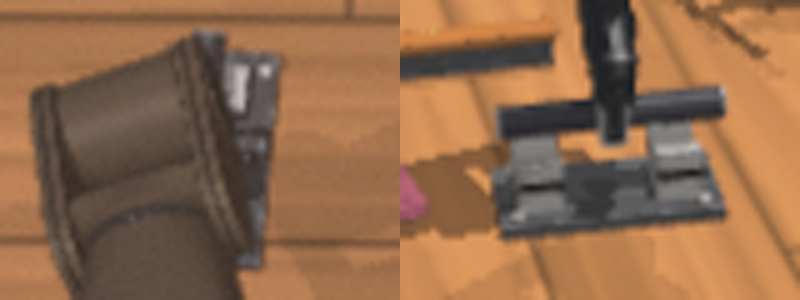

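The side view shows the bar just above both blocks and parallel to the groove (crop (610,113)), with its ends overhanging on both sides. I'll lower it gently.

```bash
python3 -m handwheel '[[[0,0.0015,0,0.005,0],[0,0.0015,0,0.005,0],[0,0,0,0.004,0],[0,0,0,0.002,0],[0,0,0,0.001,0],[0,0,0,0,0],[0,0,0,0,0]]]'
python3 -m handwheel '[[[0,0,0,0.001,0],[0,0,0,0.001,0],[0,0,0,0,0],[0,0,0,0,0]]]'; python3 go.py '[.4925,.28,.0344]'
```

```text
time: 17.53
eef_pos: [0.4924, 0.2798, 0.0393]
tcp_rot: [0.032, 0.999, 0.0, 0.0]
contact_force: [0.6, -0.2, -7.0]
opening: 0.283
finger_force: 61.1
time: 17.87
eef_pos: [0.4923, 0.2798, 0.0373]
tcp_rot: [0.032, 0.999, -0.0, -0.0]
contact_force: [-0.4, -0.1, -6.9]
opening: 0.282
finger_force: 61.1
tool delta mm [-0.2  0.2  2.9] yaw_y 86.33 q [ 0.34  0.29  1.97  0.    0.89 -1.17] 17.8667
```

```bash
python3 -m handwheel '[[[0,0,0,0.001,0],[0,0,0,0,0],[0,0,0,0,0]]]'; python3 -m handwheel '[[[0,0,0,0.0007,0],[0,0,0,0,0],[0,0,0,0,0]]]';python3 -m handwheel '[[[0,0,0,0.0005,0],[0,0,0,0,0],[0,0,0,0,0]]]'; python3 -c "
from h import *; print(get_state()['wrist_torque'])"
```

```text
time: 18.12
eef_pos: [0.4925, 0.2799, 0.0364]
tcp_rot: [0.032, 0.999, 0.0, 0.0]
contact_force: [0.5, 0.1, -7.2]
opening: 0.282
finger_force: 61.1
time: 18.37
eef_pos: [0.4925, 0.2799, 0.0359]
tcp_rot: [0.032, 0.999, 0.0, 0.0]
contact_force: [0.6, 0.1, -6.4]
opening: 0.285
finger_force: 61.1
time: 18.62
eef_pos: [0.4926, 0.28, 0.0356]
tcp_rot: [0.032, 0.999, 0.0, 0.0]
contact_force: [-0.0, 1.4, -3.5]
opening: 0.286
finger_force: 61.5
[ 0.1041975   0.18626104 -0.02717667]
```

```bash
python3 -m handwheel '[[[0.035,0,0,0,0],[0.035,0,0,0,0],[0.035,0,0,0,0],[0.035,0,0,0,0],[0.035,0,0,0,0]]]'; python3 -m handwheel '[[[0,0,0,0,0],[0,0,0,0,0],[0,0,0,0,0],[0,0,0,0,0],[0,0,0,0,0]]]' 30; python3 -c "
from h import *; print(get_state()['wrist_torque'])"
```

```text
time: 19.03
eef_pos: [0.4928, 0.2799, 0.0357]
tcp_rot: [0.032, 0.999, 0.0, 0.001]
contact_force: [0.3, 0.3, -0.2]
opening: 0.407
finger_force: 0.0
time: 19.45
eef_pos: [0.4929, 0.2812, 0.0359]
tcp_rot: [0.033, 0.999, 0.002, 0.001]
contact_force: [-0.6, 6.0, 0.8]
opening: 0.296
finger_force: 31.0
[ 0.87607838  0.07585899 -0.0911318 ]
```

```bash
python3 -m handwheel '[[[0.035,0,0,0,0],[0.035,0,0,0,0],[0.035,0,0.0015,0,0],[0.035,0,0,0,0],[0,0,0,0,0],[0,0,0,0,0],[0,0,0,0,0],[0,0,0,0,0],[0,0,0,0,0]]]' 30; python3 -c "
from h import *; print(get_state()['wrist_torque'])"
```

```text
time: 20.2
eef_pos: [0.4924, 0.2812, 0.0351]
tcp_rot: [0.032, 0.999, -0.0, -0.0]
contact_force: [-0.3, -0.6, 0.1]
opening: 0.292
finger_force: 29.4
[ 0.10482674  0.06611722 -0.12078043]
```

```bash
python3 -m handwheel '[[[0,0,0,0,0],[0,0,0,0,0],[0,0,0,0,0]]]' 60; python3 -m handwheel '[[[0,0,0,0.001,0],[0,0,0,0,0],[0,0,0,0,0],[0,0,0,0,0]]]';  python3 -m handwheel '[[[0,0,0,0.0005,0],[0,0,0,0,0],[0,0,0,0,0],[0,0,0,0,0]]]'
```

```text
time: 20.45
eef_pos: [0.4924, 0.2812, 0.0352]
tcp_rot: [0.032, 0.999, -0.0, -0.0]
contact_force: [-0.8, -1.0, -0.0]
opening: 0.289
finger_force: 58.7
time: 20.78
eef_pos: [0.4923, 0.2812, 0.0351]
tcp_rot: [0.032, 0.999, -0.0, -0.0]
contact_force: [-3.3, -1.4, 6.5]
opening: 0.287
finger_force: 59.8
time: 21.12
eef_pos: [0.4924, 0.2812, 0.0351]
tcp_rot: [0.032, 0.999, -0.0, -0.001]
contact_force: [-4.2, -2.1, 7.9]
opening: 0.284
finger_force: 59.9
```

```bash
python3 -m handwheel '[[[0,0.0005,-0.0003,0.0007,0],[0,0,0,0,0],[0,0,0,0,0],[0,0,0,0,0]]]';  python3 -m handwheel '[[[0,0.0003,0,0.0006,0],[0,0,0,0,0],[0,0,0,0,0],[0,0,0,0,0]]]'
```

```text
time: 21.45
eef_pos: [0.4924, 0.2812, 0.0351]
tcp_rot: [0.032, 0.999, -0.0, 0.0]
contact_force: [-4.9, -1.7, 11.5]
opening: 0.287
finger_force: 60.1
time: 21.78
eef_pos: [0.4924, 0.2812, 0.0351]
tcp_rot: [0.032, 0.999, -0.0, 0.0]
contact_force: [-5.2, -1.9, 14.4]
opening: 0.284
finger_force: 60.3
```

```bash
python3 -m handwheel '[[[0,0,0,-0.0003,0],[0,0,0,0,0],[0,0,0,0,0],[0,0,0,0,0],[0,0,0,0,0]]]'
python3 - <<'E'
from h import *
o=[]
for w in([.4925,.28,.04],[.55,0,.02]):
    d=viewer.read_camera('side'); u,v=proj('side',w).astype(int); o.append(cv2.resize(d[v-30:v+30,u-40:u+40],(400,300),interpolation=cv2.INTER_CUBIC))
cv2.imwrite('pics/fin.png',np.hstack(o))
s=get_state(); print(s['wrist_torque'],s['contact_force'])
E
```

```text
time: 22.2
eef_pos: [0.4924, 0.2812, 0.0351]
tcp_rot: [0.032, 0.999, -0.0, 0.0]
contact_force: [-5.2, -3.0, 12.1]
opening: 0.287
finger_force: 60.1
[-0.35795118  0.76247866 -0.1568153 ] [-4.99564516 -2.41032688 12.37322083]
```

View pics/fin.png

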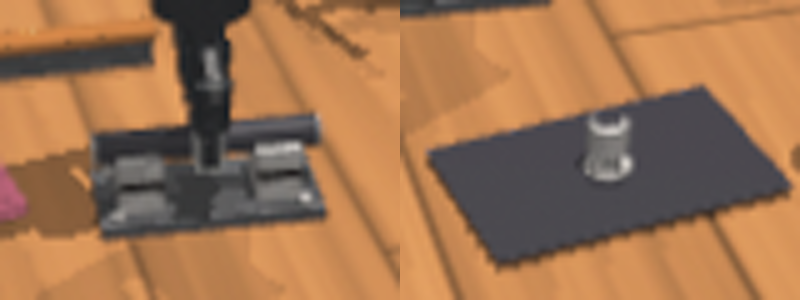

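The bar lies sunk into both vees and overhangs at both ends (crop (205,133)). The lid is flat with its knob up (crop (608,145)). Push is steady at 12 N, so I'm handing in.

```bash
python3 -c "
from plant import sign_off; print(sign_off())"
```

```text
the job is handed in; nothing more can be done
None
```

The job is handed in, with no verdict returned: the lid lies flat and right way up on the bare bench, and the blank lies home in both V-blocks, held down with about 12 N. It took about 22 s of the 64 s, and the arm touched none of the other things on the bench.

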